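Clamp the jaw model to the bench rail with a hammer-head bolt

ROBOT

A 7-joint arm with a two-finger parallel gripper is mounted at the origin on the work surface. World frame = base frame: x ahead of the robot, y to its left, z up, the work surface at z = 0. Lengths are in m, angles in rad, forces in N, time in s.
With the tool pointing down it reaches from about 0.425 to 0.925 m from the base axis. Payload 6.8 kg.
Tool frame: the origin (TCP) lies at the very end of the fingers, on their centre line; the grasp point (between the pads) lies 19 mm behind it; z points along the fingers, y is the line along which they close (so a half turn about z gives the same grasp; the last joint's range is limited). The gripper opens to 85 mm and grips with 20 to 120 N. Pads are 22 mm wide; open, the fingers measure 114 mm over their backs; the gripper's body (76 mm by 85 mm) begins 54 mm behind the grasp point. The pads swing forward as they close: fully open they stand 13 mm farther back than shut.
Start: joints at [1.241, 0.477, 0.022, 1.555, -0.011, 1.109, -0.083], TCP at [0.148, -0.658, 0.231] pointing down, gripper open.
Joint ranges: [-2.96, 2.96], [-0.34, 2.1], [-1.41, 1.46], [0.24, 2.44], [-1.37, 4.51], [0.17, 1.92], [-2.96, 2.96]. Speed limits (rad/s): [2.39, 2.39, 3.14, 3.14, 3.14, 3.14, 3.14].

INTERFACE

Orientations are given as a unit quaternion [w, x, y, z].
In Python, from station import readout, viewer, bot gives the robot as it stands. The module is installed in compiled form; this text tells all that it offers.
- The arm moves only by the shell command python3 -m handwheel 'ROWS' [FORCE]. ROWS is JSON, a list of rows, each a list of 3 entries, a list of its own where there are three numbers: the shift along the tool's x, y, z in mm, then the turn, a rotation vector about the tool's x, y, z in degrees, then the gripper command: -1 is fully open, 1 is shut, values between are in proportion. In form: [[[x, y, z], [ax, ay, az], grip], ...]. A call has 1 to 20 rows; each row is the pose to reach, as a shift and turn from the pose commanded when the call began, along the tool's axes at that moment; what a row does not reach only later rows make up. A row lasts 1/12 s, in which the tool goes at most 41.7 mm and 7.16 degrees, less where a joint would pass 70% of its speed; a pose out of reach is approached as far as the arm can. A call with a gripper value outside its range is refused whole. The fingers move at their own pace and stop on an object; FORCE is the grip in N (left out, the last holds). Time passes only in rows, so rows that repeat a pose let the fingers close. It gives the time, the measured TCP pose, the force and the opening at its end, in the units of the state.
- readout.get_obs(): the state, without advancing time (a new reading comes with each control period).
- viewer.read_camera(name): name is "side" or "top"; returns a dict with "frame" (384x512x3 uint8, red, green, blue), "fx", "fy", "cx", "cy" (pixels), "dist" ([k1, k2, p1, p2, k3] as OpenCV has them; the pictures are not rectified), "rvec" (rotation vector, rad) and "tvec" (3), from world to camera coordinates, as OpenCV has them. Camera axes: x right, y down, z forward; pixel columns grow to the right and rows downward; lengths in m; the calibration is good to about 2 mm. A picture is of the moment at which its call begins. There is no depth.
- bot.hand_in(): hands the job in, once; it reports no verdict.
Trained networks look in a picture, given as the dict that the camera call returned (one of the last four; its "shot" number tells which), for a name from the list of things; names that differ only in an ending like _2 or _b are one class to them, and where a whole thing is asked for, a point or a joint stands for the part that bears it (a point fixed in the world has none). Each returns a list of dicts, best first, with "score" (0 to 1); they miss things now and then, are a little off and sometimes report something else, mostly with a low value. They report only what shows in the picture. A call takes as long as a camera call. They do not tell look-alikes from the thing itself.
- viewer.search_frame(picture, target): "rect" ([centre column, centre row, width, height] in pixels, round what is visible of it).
- viewer.outline_of(picture, target): "mask" (384x512 bool, what is visible of it) and "rect" ([centre column, centre row, width, height] in pixels, round what is visible of it).
The state is a dict: "t": time; "q": joint angles; "joint_vel": joint speeds; "joint_torque": joint torques, N m; "eef_pos": TCP position; "tool_rot": TCP orientation; "contact_force": force on the tool from outside, world axes, zero at the start; "torque": the same for the moment, N m; "gripper_width": opening from 0.0 (shut) to 1.0 (fully open).
Only numpy, scipy, OpenCV 4.12 (cv2) and the standard library are available. Lean on these libraries where they do the work, as an engineer would, in place of code of your own. Each camera call takes 0.05 s, during which the arm holds its last target. There are 200 camera calls.

TASK

Fix the jaw-model stand to the bench rail with the orange-winged hammer-head bolt: drop the bolt's head lengthwise through the window in the stand's foot into the slot of the strut, press it down gently against its spring and turn it a quarter turn clockwise, then let the spring draw the head up so that both lips of the strut sit in its grooves. Do not force it, leave the stand where it stands on the rail, leave the bottles and the spare jaw alone, and let go of the bolt.

Things in the scene. Friction and masses are not known exactly. Their poses are not given: they have to be found in the camera images.
- rail: Fixed aluminium base plate 100 x 400 x 10 mm. Origin: centre of its underside, on the counter; y along it, z up. It carries a slotted steel strut, 41.3 mm square, 360 mm long, parallel to y. Its fixing holes are oblong: its centre line lies up to 5 mm to either side (local x) of the plate's centre line. This is not in the readings: see it or feel for it. The strut stays put during the work.
- rail_top (a point): Point on the base plate's centre line at the height of the strut's top face (51.3 mm), axes as rail; the strut's slot itself may lie up to 5 mm off along x. Slot 22.2 mm wide; its edges turn down as two lips 2.5 mm thick, 7 mm deep. Below the lips the room is 36.3 mm wide (x), its floor 38.8 mm below this height.
- window (a point): Centre, on the top face (56.3 mm above the counter), of the 36 mm (x) by 48 mm (y) window through the stand's 5 mm thick foot plate. The window lies up to 1.5 mm off the base plate's centre line and the whole slot width shows through it.
- stand: The jaw-model stand, 0.7 kg: blue foot plate 70 x 200 x 5 mm lying loose on the strut, y (long side) along it within 0.02 rad. Origin: centre of the plate's underside. The window is 60 mm from it towards -y; a closed pair of pink jaws with white teeth, 64 x 58 mm and 48 mm high, stands 58 mm from it towards +y.
- bolt: Hammer-head bolt, about 0.17 kg, 77 mm high, at first standing upright on the counter. Origin: centre of the head's underside; z up, x along head and wing. Head 34.9 (x) by 20.6 mm (y), 9.5 high; two grooves along y in its top, 12.3 mm either side of the axis, 5.5 wide, floor 7 mm up. Two corners are cut: in the strut it turns only clockwise seen from above, to a stop at about 95 degrees.
- bolt_collar (a point): Centre of the underside of the bolt's round sprung collar, 58 mm across, 6 mm thick, 16 mm above the bolt's origin when free. With the head in the slot it lands on the foot plate. Pushing it up the shaft takes 8 N at once, 12 N at 3 mm (as when clamped), 16 N at 5.5 mm (head's top just below the lips), 20 N at 8 mm, then it is solid. More than 35 N of the bolt on strut or stand is forcing it.
- bolt_grip (a point): Grip point of the bolt, in the orange wing, on the axis 60 mm above the bolt's origin. The wing is 32 mm long (x), 12 mm thick (y) and reaches from 37 to 77 mm above the origin; grip it across its thickness from above.
- wipes_mid (a point): Bystander: white tub of wipes with a blue lid, 84 mm across, 110 mm high; its centre.
- gel_mid (a point): Bystander: clear gel bottle, 56 mm across, 140 mm high; its centre.
- jaw_mid (a point): Bystander: spare half jaw, pink with white teeth, 64 x 58 x 30 mm; its centre.
There are look-alikes about, which are no part of the job. Leave any purple or yellow look-alike of the stand alone.

How it is judged:
By the outcome, as a careful person would: the job done as asked, in the order asked, and still so for the second after the job is handed in, with the robot touching nothing.
It also fails if it takes over 72 s, if anything falls off the work surface, if the arm or the gripper's body presses on something with over 40 N, if the wrist force passes 120 N, or if a joint passes its speed limit or range.

## Working session

There is one attempt and no reset: what is moved stays moved. The work goes in short steps, Python scripts to look and compute and a shell command to move; the robot and the scene stay as the last step left them, time stands still between calls to the robot, and variables do not carry over. Pictures are saved under pics/ and viewed, on a budget of 10 in all, crops included, one or two more only if the job needs it, and the job is handed in when it is done.

```bash
mkdir -p pics; cat > h.py <<'E'
import numpy as np, cv2
from station import readout, viewer, bot
def cam(n,save=None):
    p=viewer.read_camera(n)
    if save: cv2.imwrite('pics/'+save,p['frame'][:,:,::-1])
    return p
def K(p): return np.array([[p['fx'],0,p['cx']],[0,p['fy'],p['cy']],[0,0,1.]])
def ray(p,uv):
    n=cv2.undistortPoints(np.array([[uv]],float),K(p),np.array(p['dist'],float))[0,0]
    R=cv2.Rodrigues(np.array(p['rvec'],float))[0]; t=np.array(p['tvec'],float).ravel()
    return -R.T@t, R.T@np.array([n[0],n[1],1])
def atz(p,uv,z):
    o,d=ray(p,uv); return o+d*(z-o[2])/d[2]
def proj(p,X):
    return cv2.projectPoints(np.array(X,float).reshape(-1,1,3),np.array(p['rvec'],float),np.array(p['tvec'],float),K(p),np.array(p['dist'],float))[0][:,0]
E
python3 - <<'E'
from h import *
a=cam('top','t0.png');b=cam('side','s0.png')
cv2.imwrite('pics/both0.png',np.vstack([cv2.resize(a['frame'],(400,300)),cv2.resize(b['frame'],(400,300))])[:,:,::-1])
for p,n in((a,'top'),(b,'side')):
    o,d=ray(p,(256,192)); print(n,o.round(3),d.round(2))
    for k in ['bolt','stand','rail']:
        for r in viewer.search_frame(p,k)[:3]: print(k,np.round(r['score'],2),np.round(r['rect'],1))
o=readout.get_obs();print({k:np.round(v,3) for k,v in o.items()})
E
```

```text
top [0.315 0.024 1.432] [ 0.14  0.   -0.99]
bolt 0.54 [343.2 202.6  17.4  17.4]
stand 0.81 [125.8 143.2  34.7  63.4]
stand 0.69 [331.1 270.1  69.5  38.3]
stand 0.68 [211.3 181.9  66.5  33.8]
rail 0.69 [229.3 190.4 126.   55.4]
side [-0.237  1.076  0.828] [ 0.49 -0.72 -0.5 ]
bolt 0.68 [295.9 173.9  15.6  21.8]
stand 0.95 [269.  262.9  72.6  31.2]
stand 0.69 [120.6 255.7  47.   49.8]
stand 0.64 [341.2 200.   45.8  35.2]
rail 0.77 [227.1 221.9 110.5  65.7]
{'t': np.float64(0.4), 'q': array([ 1.241,  0.477,  0.022,  1.556, -0.011,  1.109, -0.083]), 'joint_vel': array([-0.001, -0.003, -0.002, -0.001,  0.   , -0.001, -0.   ]), 'joint_torque': array([-2.0000e-03, -5.9564e+01,  1.6040e+00, -2.8112e+01,  1.2000e-02,
        4.0000e-03,  0.0000e+00]), 'eef_pos': array([ 0.148, -0.658,  0.231]), 'tool_rot': array([-0.   ,  0.994,  0.111, -0.   ]), 'contact_force': array([-0.027, -0.2  , -0.034]), 'torque': array([-0.026,  0.047, -0.04 ]), 'gripper_width': np.float64(1.0)}
```

View pics/t0.png

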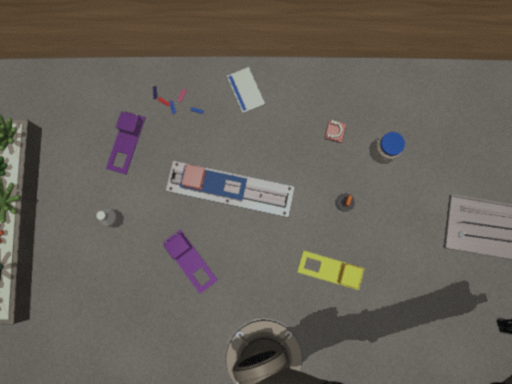

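View pics/s0.png

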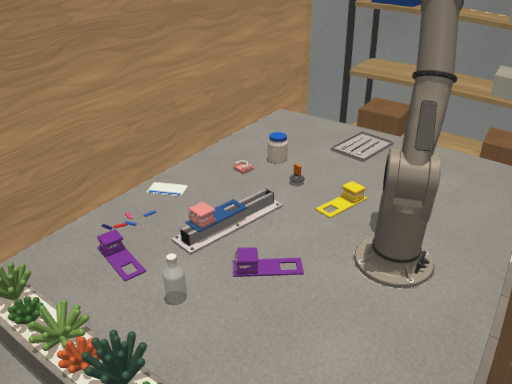

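The top view has +x up and +y left. The bolt is at about (346,202) and the rail runs from (168,177) to (293,200), with the blue stand's window near (233,187). The purple and yellow stands are look-alikes. Next I'll enlarge the details.

```bash
python3 - <<'E'
from h import *
a=cam('top');b=cam('side')
def crop(p,x,y,w,h,s): return cv2.resize(p['frame'][y:y+h,x:x+w],None,fx=s,fy=s,interpolation=cv2.INTER_CUBIC)
c=np.zeros((600,800,3),np.uint8)
A=crop(a,160,155,140,65,5.7142857);c[:A.shape[0],:800]=A[:, :800]
B=crop(a,325,183,44,38,6);c[372:600,0:264]=B
C=crop(b,280,155,36,38,6);c[372:600,270:486]=C
D=crop(b,195,185,96,70,3.25);D=D[:228];c[372:372+D.shape[0],488:800]=D
cv2.imwrite('pics/c1.png',c[:,:,::-1])
for p in(a,b):
    m=viewer.outline_of(p,'bolt')
    for r in m[:1]:
        print(r['score'],r['rect'],np.argwhere(r['mask']).mean(0)[::-1])
# orange pixels
for p,(x,y,w,h) in((a,(325,180,45,45)),(b,(280,150,36,45))):
    f=p['frame'][y:y+h,x:x+w].astype(float); wt=np.clip(f[...,0]-f[...,2]-40,0,None)
    yy,xx=np.mgrid[y:y+h,x:x+w]; m=np.array([(wt*xx).sum(),(wt*yy).sum()])/wt.sum()
    C=np.cov(np.vstack([xx.ravel(),yy.ravel()]),aweights=wt.ravel()); print('orange',m,C)
    print(atz(p,m,0.06))
E
```

```text
0.65 [345.8, 202.8, 18.5, 13.9] [345.63888889 202.43518519]
0.75 [294.5, 174.4, 13.6, 21.0] [296.76595745 174.34574468]
orange [348.64698276 199.90517241] [[ 1.7564728  -1.82665646]
 [-1.82665646  7.11235719]]
[ 0.48302069 -0.25760531  0.06      ]
orange [297.21170213 167.92382979] [[ 3.50590007  1.30280287]
 [ 1.30280287 10.53146192]]
[ 0.48240869 -0.2571447   0.06      ]
```

View pics/c1.png

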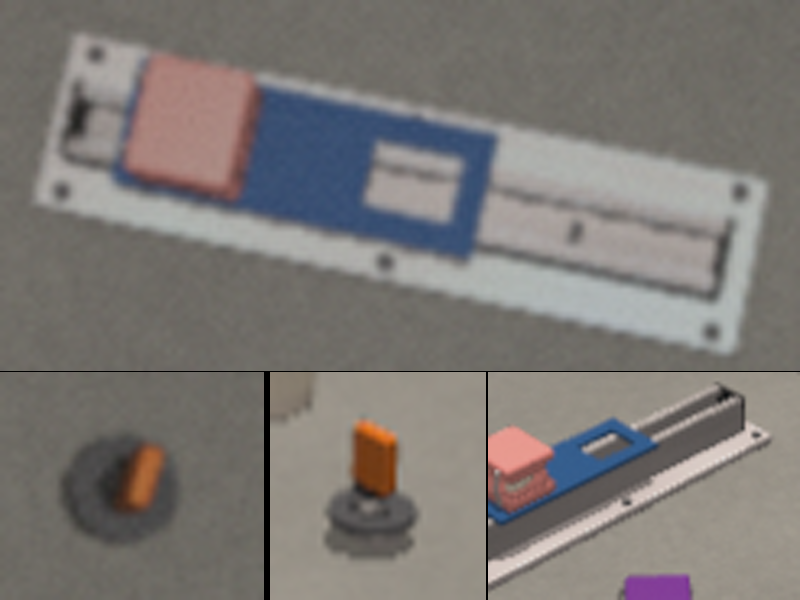

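The bolt's wing axis runs up and right in the top view, and the bolt is near (0.483,-0.257). Next I'll fit the plate and average profiles across the strut.

```bash
cat > rail.py <<'E'
from h import *
def rect(p,T,xs,ys,z):
    X,Y=np.meshgrid(xs,ys); c,s=np.cos(T[2]),np.sin(T[2])
    W=np.stack([T[0]+c*X-s*Y,T[1]+s*X+c*Y,np.full_like(X,z)],-1)
    uv=proj(p,W.reshape(-1,3)).reshape(X.shape+(2,)).astype(np.float32)
    return cv2.remap(p['frame'].astype(np.float32),uv[...,0],uv[...,1],cv2.INTER_CUBIC)
E
python3 - <<'E'
from rail import *
a=cam('top');b=cam('side')
k=lambda q:(q[0]/5.714+160-.4,q[1]/5.714+155-.4)
P=np.array([atz(a,k(q),.01)[:2] for q in[(75,35),(767,181),(736,353),(37,205)]])
c=P.mean(0);d=(P[0]+P[3]-P[1]-P[2])/2;L=np.linalg.norm(d);yaw=np.arctan2(-d[0],d[1])
print('plate',c,L,np.linalg.norm((P[0]+P[1]-P[2]-P[3])/2),yaw)
W=np.array([atz(a,k(q),.0563)[:2] for q in[(375,141),(463,160),(453,224),(364,205)]])
print('win',W.mean(0), np.linalg.norm((W[0]+W[3]-W[1]-W[2])/2),np.linalg.norm((W[0]+W[1]-W[2]-W[3])/2))
T=(c[0],c[1],yaw); R=np.array([[np.cos(yaw),-np.sin(yaw)],[np.sin(yaw),np.cos(yaw)]]);print('win local',R.T@(W.mean(0)-c))
xs=np.arange(-.06,.0601,.001)
for n,p in(('top',a),('side',b)):
    g=rect(p,T,xs,np.arange(-.165,-.10,.001),.0513).mean(0).mean(1)
    g2=rect(p,T,xs,np.arange(-.165,.17,.001),.01).mean(0).mean(1)
    print(n,'z51',[f'{x*1000:.0f}:{v:.0f}' for x,v in zip(xs,g)]);print('z10',[f'{x*1000:.0f}:{v:.0f}' for x,v in zip(xs,g2) if abs(x)>.04])
wl=R.T@(W.mean(0)-c)
for n,p in(('top',a),('side',b)):
    im=rect(p,T,xs,np.arange(-.012,.012,.001)+wl[1],.0563).mean(0); print(n,'win',[f'{x*1000:.0f}:{v[0]:.0f}/{v[2]:.0f}' for x,v in zip(xs,im) if abs(x)<.04])
E
```

```text
plate [0.52591355 0.11037314] 0.3978635148253914 0.0982619313737144 -0.2087632822524337
win [0.52468076 0.10128478] 0.048969805851425 0.03535455688429788
win local [ 0.00067754 -0.00914653]
top z51 ['-60:104', '-59:104', '-58:105', '-57:108', '-56:114', '-55:125', '-54:139', '-53:153', '-52:164', '-51:172', '-50:177', '-49:180', '-48:181', '-47:181', '-46:180', '-45:180', '-44:179', '-43:179', '-42:179', '-41:179', '-40:179', '-39:179', '-38:180', '-37:180', '-36:180', '-35:180', '-34:180', '-33:179', '-32:176', '-31:169', '-30:158', '-29:143', '-28:127', '-27:114', '-26:106', '-25:106', '-24:112', '-23:124', '-22:136', '-21:146', '-20:153', '-19:157', '-18:159', '-17:161', '-16:161', '-15:161', '-14:159', '-13:158', '-12:156', '-11:155', '-10:154', '-9:153', '-8:153', '-7:153', '-6:154', '-5:155', '-4:156', '-3:158', '-2:159', '-1:160', '0:160', '1:157', '2:151', '3:143', '4:134', '5:125', '6:120', '7:119', '8:123', '9:130', '10:138', '11:146', '12:151', '13:155', '14:159', '15:162', '16:165', '17:168', '18:170', '19:172', '20:173', '21:173', '22:174', '23:174', '24:174', '25:174', 
[... 3907 characters left out ...]
14:85/99', '-13:88/94', '-12:90/90', '-11:91/87', '-10:92/85', '-9:92/84', '-8:93/84', '-7:93/84', '-6:93/84', '-5:92/85', '-4:93/85', '-3:95/87', '-2:98/90', '-1:103/95', '0:110/101', '1:119/109', '2:130/119', '3:142/129', '4:154/140', '5:166/150', '6:175/159', '7:182/165', '8:185/168', '9:184/168', '10:179/164', '11:169/157', '12:155/148', '13:137/137', '14:117/125', '15:96/114', '16:76/106', '17:60/101', '18:48/100', '19:42/102', '20:40/108', '21:41/116', '22:44/124', '23:47/131', '24:50/136', '25:52/139', '26:52/141', '27:52/142', '28:52/141', '29:53/141', '30:55/140', '31:60/140', '32:66/139', '33:74/139', '34:84/139', '35:95/138', '36:105/137', '37:115/137', '38:125/136', '39:133/135']
```

```bash
cat > wing.py <<'E'
from h import *
from scipy.optimize import minimize
def box(x,y,th,z0,L=.016,W=.006):
    c,s=np.cos(th),np.sin(th)
    return np.array([[x+c*u-s*v,y+s*u+c*v,z] for u in(-L,L) for v in(-W,W) for z in(z0+.037,z0+.077)])
def obs(p,x,y,z0):
    u,v=proj(p,[[x,y,z0+.057]])[0].astype(int); r=16
    f=p['frame'][v-r:v+r,u-r:u+r].astype(float); o=np.clip((f[...,0]-f[...,2]-35)/90,0,1)
    return u-r,v-r,cv2.GaussianBlur(o,(0,0),.7)
def fit(ps,x,y,th,z0):
    O=[obs(p,x,y,z0) for p in ps]
    def cost(q,full=False):
        e=0
        for p,(u,v,o) in zip(ps,O):
            h=cv2.convexHull(proj(p,box(x+q[0]/1e3,y+q[1]/1e3,q[2],z0)).astype(np.float32))[:,0]
            m=np.zeros((256,256),np.uint8); cv2.fillConvexPoly(m,np.round((h-[u,v]+.5)*8*16).astype(np.int32),255,shift=4)
            m=cv2.resize(m/255.,(32,32),interpolation=cv2.INTER_AREA); m=cv2.GaussianBlur(m,(0,0),1.0)
            k=(m*o).sum()/(m*m).sum(); e+=((k*m-o)**2).sum()
        return e
    b=min((minimize(cost,[0,0,t],method='Nelder-Mead',options=dict(initial_simplex=[[0,0,t],[3,0,t],[0,3,t],[0,0,t+.3]])) for t in th),key=lambda r:r.fun)
    return x+b.x[0]/1e3,y+b.x[1]/1e3,b.x[2],b.fun
E
python3 - <<'E'
from wing import *
a=cam('top');b=cam('side')
for ps in([a,b],[a],[b]):
    r=fit(ps,.483,-.257,[-.6,-.3,0],0); print(np.round(r,4),np.degrees(r[2]))
E
```

```text
[ 0.4836 -0.2579 -0.49    5.0373] -28.075569763132336
[ 0.4832 -0.2575 -0.35    3.1933] -20.052938529899457
[ 0.4838 -0.259  -0.5719  1.4621] -32.768689663170974
```

```bash
python3 -m handwheel '[[[415.4,-316.5,91],[0,0,39.8],-1],[[415.4,-316.5,91],[0,0,39.8],-1],[[415.4,-316.5,91],[0,0,39.8],-1],[[415.4,-316.5,91],[0,0,39.8],-1],[[415.4,-316.5,91],[0,0,39.8],-1],[[415.4,-316.5,91],[0,0,39.8],-1],[[415.4,-316.5,91],[0,0,39.8],-1],[[415.4,-316.5,91],[0,0,39.8],-1],[[415.4,-316.5,91],[0,0,39.8],-1],[[415.4,-316.5,91],[0,0,39.8],-1],[[415.4,-316.5,91],[0,0,39.8],-1],[[415.4,-316.5,91],[0,0,39.8],-1],[[415.4,-316.5,91],[0,0,39.8],-1],[[415.4,-316.5,91],[0,0,39.8],-1],[[415.4,-316.5,91],[0,0,39.8],-1],[[415.4,-316.5,91],[0,0,39.8],-1],[[415.4,-316.5,91],[0,0,39.8],-1],[[415.4,-316.5,91],[0,0,39.8],-1],[[415.4,-316.5,91],[0,0,39.8],-1],[[415.4,-316.5,91],[0,0,39.8],-1]]'
python3 - <<'E'
from h import *
o=readout.get_obs();print({k:np.round(v,4) for k,v in o.items() if k in('q','eef_pos','tool_rot','contact_force')})
E
```

```text
t: 2.47
eef_pos: [0.4836, -0.2592, 0.1405]
tool_rot: [0.0, 0.972, -0.235, 0.0]
contact_force: [0.2, -0.1, -0.8]
gripper_width: 1.003
{'q': array([ 0.3952,  0.3789, -0.021 ,  1.9438,  0.0109,  0.8188, -1.6771]), 'eef_pos': array([ 0.4836, -0.2592,  0.1405]), 'tool_rot': array([ 1.00e-04,  9.72e-01, -2.35e-01,  1.00e-04]), 'contact_force': array([ 0.2048, -0.0838, -0.7793])}
```

```bash
python3 -m handwheel '[[[0,1,35],[0,0,0],-1],[[0,1,70],[0,0,0],-1],[[0,1,90],[0,0,0],-1],[[0,1,99],[0,0,0],-1],[[0,1,99],[0,0,0],-0.2],[[0,1,99],[0,0,0],0.2],[[0,1,99],[0,0,0],0.5],[[0,1,99],[0,0,0],0.7],[[0,1,99],[0,0,0],1],[[0,1,99],[0,0,0],1],[[0,1,99],[0,0,0],1],[[0,1,99],[0,0,0],1],[[0,1,99],[0,0,0],1],[[0,1,99],[0,0,0],1],[[0,1,99],[0,0,0],1],[[0,1,99],[0,0,0],1],[[0,1,99],[0,0,0],1],[[0,1,99],[0,0,0],1]]' 70
python3 - <<'E'
from wing import *
o=readout.get_obs();print({k:np.round(v,4) for k,v in o.items() if k in('eef_pos','tool_rot','contact_force','gripper_width')})
E
```

```text
t: 3.97
eef_pos: [0.4844, -0.2597, 0.0424]
tool_rot: [0.0, 0.972, -0.234, 0.001]
contact_force: [-1.1, 0.0, 7.4]
gripper_width: 0.131
{'eef_pos': array([ 0.4844, -0.2597,  0.0424]), 'tool_rot': array([ 2.000e-04,  9.722e-01, -2.343e-01,  9.000e-04]), 'contact_force': array([-1.1054,  0.0272,  7.4089]), 'gripper_width': np.float64(0.1313)}
```

```bash
python3 -m handwheel '[[[0,0,-20],[0,0,0],1],[[0,0,-50],[0,0,0],1],[[0,0,-90],[0,0,0],1],[[-130.5,-339,-90],[0,0,-105.1],1],[[-130.5,-339,-90],[0,0,-105.1],1],[[-130.5,-339,-90],[0,0,-105.1],1],[[-130.5,-339,-90],[0,0,-105.1],1],[[-130.5,-339,-90],[0,0,-105.1],1],[[-130.5,-339,-90],[0,0,-105.1],1],[[-130.5,-339,-90],[0,0,-105.1],1],[[-130.5,-339,-90],[0,0,-105.1],1],[[-130.5,-339,-90],[0,0,-105.1],1],[[-130.5,-339,-90],[0,0,-105.1],1],[[-130.5,-339,-90],[0,0,-105.1],1],[[-130.5,-339,-90],[0,0,-105.1],1],[[-130.5,-339,-90],[0,0,-105.1],1],[[-130.5,-339,-90],[0,0,-105.1],1],[[-130.5,-339,-90],[0,0,-105.1],1],[[-130.5,-339,-90],[0,0,-105.1],1],[[-130.5,-339,-90],[0,0,-105.1],1]]'
python3 -m handwheel '[[[0,0,0],[0,0,0],1],[[0,0,0],[0,0,0],1],[[0,0,0],[0,0,0],1]]'
python3 - <<'E'
from h import *
o=readout.get_obs();print({k:np.round(v,4) for k,v in o.items() if k in('eef_pos','tool_rot','contact_force','gripper_width','q')})
a=cam('top');b=cam('side')
def crop(p,x,y,w,h,s): return cv2.resize(p['frame'][y:y+h,x:x+w],None,fx=s,fy=s,interpolation=cv2.INTER_CUBIC)
cv2.imwrite('pics/c2.png',np.hstack([crop(a,200,155,66,75,6),crop(b,200,160,66,75,6)])[:,:,::-1])
E
```

```text
t: 5.63
eef_pos: [0.5216, 0.1017, 0.1311]
tool_rot: [-0.0, 0.778, 0.628, -0.0]
contact_force: [0.1, -0.7, -2.5]
gripper_width: 0.133
t: 5.88
eef_pos: [0.5218, 0.102, 0.1313]
tool_rot: [0.0, 0.777, 0.629, -0.0]
contact_force: [-0.0, -0.3, -1.6]
gripper_width: 0.133
{'q': array([ 0.1204,  0.4184, -0.5326,  1.9614,  0.2824,  0.8345, -0.7763]), 'eef_pos': array([0.5218, 0.102 , 0.1313]), 'tool_rot': array([ 1.000e-04,  7.774e-01,  6.290e-01, -0.000e+00]), 'contact_force': array([-0.0156, -0.3045, -1.6423]), 'gripper_width': np.float64(0.1334)}
```

View pics/c2.png

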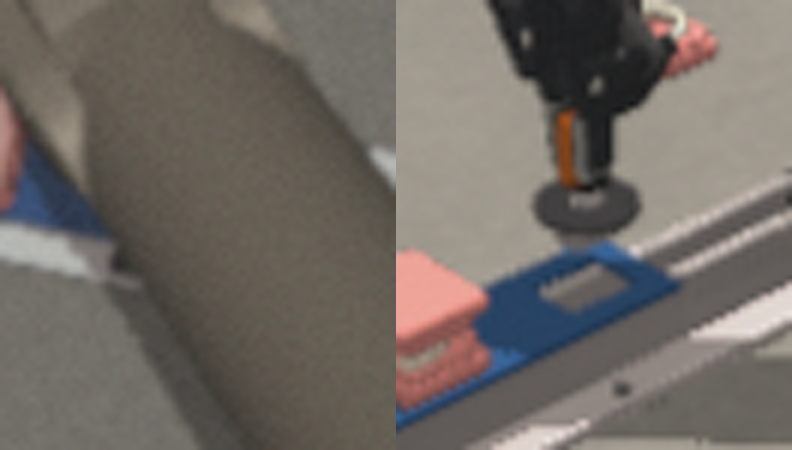

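```bash
python3 - <<'E'
from h import *
b=cam('side'); uv=((587-396)/6+200-.4,206/6+160-.4)
w=atz(b,uv,.0889+.019); e=np.array(readout.get_obs()['eef_pos']); print(uv,w,proj(b,[[e[0],e[1],.1079]])); y=-.2088
R=np.array([[np.cos(y),-np.sin(y)],[np.sin(y),np.cos(y)]]); print('local diff',R.T@(w-e)[:2]*1e3, 'tcp local',R.T@(e[:2]-[.52591,.11037])*1e3)
E
```

```text
(231.43333333333334, 193.93333333333334) [0.52048084 0.10319524 0.1079    ] [[231.31156522 193.66642135]]
local diff [-1.5446571   0.83019179] tcp local [-2.27935126 -8.9745089 ]
```

```bash
python3 -m handwheel '[[[0,1.5,15],[0,0,0],1],[[0,1.5,28],[0,0,0],1],[[0,1.5,33],[0,0,0],1],[[0,1.5,35],[0,0,0],1],[[0,1.5,36],[0,0,0],1],[[0,1.5,37],[0,0,0],1],[[0,1.5,38],[0,0,0],1],[[0,1.5,38.5],[0,0,0],1],[[0,1.5,39],[0,0,0],1],[[0,1.5,39],[0,0,0],1],[[0,1.5,39],[0,0,0],1]]'
```

```text
t: 6.95
eef_pos: [0.5239, 0.1019, 0.0934]
tool_rot: [0.0, 0.777, 0.629, 0.001]
contact_force: [-1.3, 0.2, 5.5]
gripper_width: 0.127
```

```bash
cat > st.py <<'E'
from h import *
o=readout.get_obs();e=np.array(o['eef_pos']);y=-.2088
R=np.array([[np.cos(y),-np.sin(y)],[np.sin(y),np.cos(y)]])
q=o['tool_rot'];f=np.array(o['contact_force']);m=np.array(o['torque'])
print('t',round(o['t'],2),'local',(R.T@(e[:2]-[.52591,.11037])*1e3).round(2),'z',round(e[2]*1e3,2),'ang',round(2*np.degrees(np.arctan2(q[2],q[1])),2),'F loc',(R.T@f[:2]).round(2),f[2].round(2),'M loc',(R.T@m[:2]).round(3),m[2].round(3))
E
python3 st.py; python3 -m handwheel '[[[0,0,-2],[0,0,0],1],[[0,0,-4],[0,0,0],1],[[0,0,-4],[0,0,0],1],[[0,0,-4],[0,0,0],1],[[0,0,-4],[0,0,0],1]]';python3 st.py
```

```text
t 6.95 local [-0.21 -8.69] z 93.37 ang 78.0 F loc [-1.31 -0.11] 5.5 M loc [-0.199  0.407] -0.057
t: 7.37
eef_pos: [0.5233, 0.1016, 0.0962]
tool_rot: [-0.0, 0.777, 0.629, -0.0]
contact_force: [0.6, -0.0, -1.9]
gripper_width: 0.129
t 7.37 local [-0.75 -9.12] z 96.22 ang 78.0 F loc [0.54 0.11] -1.92 M loc [ 0.023 -0.032] 0.062
```

```bash
python3 -m handwheel '[[[0,0.8,2],[0,0,0],1],[[0,0.8,3.5],[0,0,0],1],[[0,0.8,4.5],[0,0,0],1],[[0,0.8,4.5],[0,0,0],1],[[0,0.8,4.5],[0,0,0],1]]' | sed -n 3,3p;python3 st.py
python3 -m handwheel '[[[0,0.4,0],[0,0,0],1],[[0,0.8,0],[0,0,0],1],[[0,0.8,0],[0,0,0],1],[[0,0.8,0],[0,0,0],1]]' | sed -n 3,3p;python3 st.py
python3 -m handwheel '[[[0,-0.8,-0.5],[0,0,0],1],[[0,-1.6,-0.5],[0,0,0],1],[[0,-2.6,-0.5],[0,0,0],1],[[0,-3.2,0],[0,0,0],1],[[0,-3.2,0],[0,0,0],1],[[0,-3.2,0],[0,0,0],1]]' | sed -n 3,3p;python3 st.py
```

```text
tool_rot: [0.001, 0.777, 0.629, 0.0]
t 7.78 local [ 0.44 -8.77] z 93.29 ang 78.0 F loc [-5.16 -2.39] 15.43 M loc [-0.69   1.051] -0.01
tool_rot: [0.0, 0.777, 0.629, -0.0]
t 8.12 local [ 0.63 -8.8 ] z 93.3 ang 78.01 F loc [-5.71 -1.9 ] 16.47 M loc [-0.744  1.575] -0.06
tool_rot: [0.001, 0.777, 0.629, 0.002]
t 8.62 local [-0.06 -8.87] z 93.35 ang 77.97 F loc [ 1.43 -2.84] 8.99 M loc [-0.676 -0.39 ] 0.028
```

```bash
python3 -m handwheel '[[[0,0,0],[0,0,0],1],[[0,0,0],[0,0,0],1],[[0,0,0],[0,0,0],1]]' | sed -n 3,3p;python3 st.py
python3 -m handwheel '[[[0,0,0],[0,0,0],1],[[0,0,0],[0,0,0],1],[[0,0,0],[0,0,0],1]]' | sed -n 3,3p;python3 st.py
```

```text
tool_rot: [0.001, 0.777, 0.629, 0.002]
t 8.87 local [-0.06 -8.84] z 93.36 ang 77.97 F loc [ 1.4  -2.58] 8.87 M loc [-0.578 -0.375] -0.036
tool_rot: [0.001, 0.777, 0.629, 0.002]
t 9.12 local [-0.08 -8.88] z 93.33 ang 77.97 F loc [ 1.62 -1.77] 9.87 M loc [-0.593 -0.35 ] -0.044
```

```bash
python3 -m handwheel '[[[0,0,-3],[0,0,0],1],[[0,0.7,-3],[0,0,0],1],[[0,0.7,-3],[0,0,0],1],[[0,0.7,-3],[0,0,0],1]]' | sed -n 3,3p;python3 st.py
python3 -m handwheel '[[[0,0,1.5],[0,0,0],1],[[0,0,2.3],[0,0,0],1],[[0,0,2.8],[0,0,0],1],[[0,0,2.8],[0,0,0],1],[[0,0,2.8],[0,0,0],1]]' | sed -n 3,3p;python3 st.py
```

```text
tool_rot: [-0.0, 0.777, 0.629, -0.0]
t 9.45 local [-2.03 -9.16] z 94.37 ang 78.01 F loc [0.53 0.11] -1.14 M loc [ 0.051 -0.012] -0.026
tool_rot: [-0.0, 0.777, 0.629, -0.0]
t 9.87 local [-1.7  -9.08] z 91.86 ang 78.01 F loc [-0.18 -0.11] -1.91 M loc [-0.002 -0.022] 0.024
```

It's in the slot: z is 91.9 with no contact force. I'll keep lowering.

```bash
python3 -m handwheel '[[[0,0,1],[0,0,0],1],[[0,0,2],[0,0,0],1],[[0,0,3],[0,0,0],1],[[0,0,4],[0,0,0],1],[[0,0,5],[0,0,0],1],[[0,0,6],[0,0,0],1],[[0,0,6],[0,0,0],1],[[0,0,6],[0,0,0],1]]' | sed -n 3,3p;python3 st.py
```

```text
tool_rot: [-0.0, 0.777, 0.629, -0.0]
t 10.53 local [-1.67 -9.07] z 85.92 ang 78.01 F loc [-0.29  0.51] -1.95 M loc [ 0.034 -0.007] -0.039
```

```bash
python3 -m handwheel '[[[0,0,1],[0,0,0],1],[[0,0,2],[0,0,0],1],[[0,0,3],[0,0,0],1],[[0,0,4],[0,0,0],1],[[0,0,5],[0,0,0],1],[[0,0,6],[0,0,0],1],[[0,0,6],[0,0,0],1],[[0,0,6],[0,0,0],1],[[0,0,6],[0,0,0],1]]' | sed -n 3,3p;python3 st.py
```

```text
tool_rot: [0.0, 0.777, 0.629, -0.0]
t 11.28 local [-1.51 -8.98] z 80.91 ang 78.0 F loc [-2.56 -1.94] 8.89 M loc [-0.405  0.74 ] 0.02
```

```bash
python3 -m handwheel '[[[0,0,1],[0,0,0],1],[[0,0,2],[0,0,0],1],[[0,0,3],[0,0,0],1],[[0,0,3.5],[0,0,0],1],[[0,0,3.5],[0,0,0],1],[[0,0,3.5],[0,0,0],1]]' | sed -n 3,3p;python3 st.py
```

```text
tool_rot: [0.0, 0.777, 0.629, -0.0]
t 11.78 local [-1.5  -8.98] z 77.81 ang 78.0 F loc [-4.8  -2.18] 13.66 M loc [-0.608  1.116] 0.014
```

```bash
python3 -m handwheel '[[[0,0,1],[0,0,0],1],[[0,0,1.7],[0,0,0],1],[[0,0,1.7],[0,0,0],1],[[0,0,1.7],[0,0,5],1],[[0,0,1.7],[0,0,10],1],[[0,0,1.7],[0,0,15],1],[[0,0,1.7],[0,0,20],1],[[0,0,1.7],[0,0,20],1]]' | sed -n 3,3p;python3 st.py
```

```text
tool_rot: [0.001, 0.876, 0.483, 0.002]
t 12.45 local [ 0.47 -8.03] z 77.09 ang 57.76 F loc [-0.21 -2.21] 14.99 M loc [-0.392  0.362] -0.032
```

```bash
python3 -m handwheel '[[[-0.5,-0.5,0.4],[0,0,0],1],[[-1,-1,0.8],[0,0,0],1],[[-1.4,-1.6,0.8],[0,0,0],1],[[-1.4,-1.6,0.8],[0,0,0],1],[[-1.4,-1.6,0.8],[0,0,0],1]]' | sed -n 3,3p;python3 st.py
```

```text
tool_rot: [0.001, 0.875, 0.485, 0.004]
t 12.87 local [ 0.37 -8.06] z 76.97 ang 57.96 F loc [ 3.25 -0.2 ] 14.54 M loc [-0.153 -0.359] -0.141
```

```bash
python3 -m handwheel '[[[0,0,0.8],[0,0,0],1],[[0,0,1.4],[0,0,0],1],[[0,0,1.4],[0,0,0],1],[[0,0,1.4],[0,0,5],1],[[0,0,1.4],[0,0,10],1],[[0,0,1.4],[0,0,10],1]]' | sed -n 3,3p;python3 st.py
python3 - <<'E'
from h import *
b=cam('side');v=cv2.resize(b['frame'][165:245,185:295],None,fx=6,fy=6,interpolation=cv2.INTER_CUBIC);cv2.imwrite('pics/c3.png',v[:,:,::-1])
E
```

```text
tool_rot: [0.001, 0.914, 0.405, 0.004]
t 13.37 local [ 0.03 -8.07] z 75.65 ang 47.76 F loc [ 1.5  -1.65] 16.11 M loc [-0.324 -0.114] 0.059
```

View pics/c3.png

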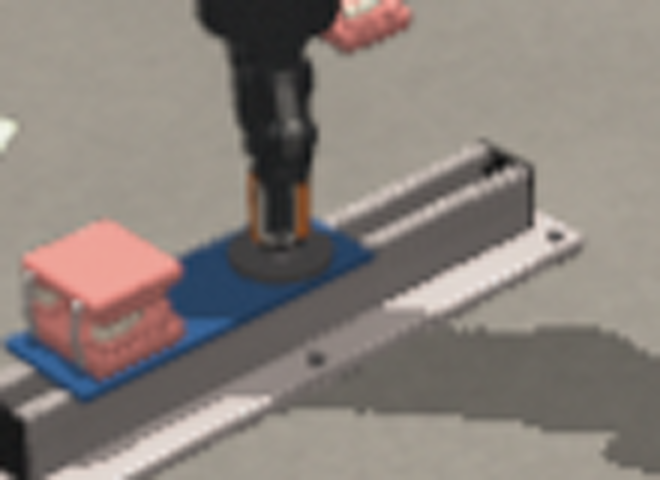

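The collar lies flat on the foot plate at about (280,258) in the crop, and the stand looks undisturbed. I'll continue the turn.

```bash
python3 -m handwheel '[[[0,0,0],[0,0,5],1],[[0,0,0],[0,0,10],1],[[0,0,0],[0,0,15],1],[[0,0,0],[0,0,20],1],[[0,0,0],[0,0,25],1],[[0,0,0],[0,0,30],1],[[0,0,0],[0,0,30],1],[[0,0,0],[0,0,30],1]]' | sed -n 3,3p;python3 st.py
```

```text
tool_rot: [0.0, 0.988, 0.156, 0.004]
t 14.08 local [ 0.04 -8.6 ] z 75.57 ang 17.95 F loc [ 2.2  -2.37] 17.12 M loc [-0.459 -0.083] -0.119
```

```bash
python3 -m handwheel '[[[0,0,0],[0,0,5],1],[[0,0,0],[0,0,10],1],[[0,0,0],[0,0,15],1],[[0,0,0],[0,0,20],1],[[0,0,0],[0,0,25],1],[[0,0,0],[0,0,30],1],[[0,0,0],[0,0,30],1],[[0,0,0],[0,0,30],1]]' | sed -n 3,3p;python3 st.py
```

```text
tool_rot: [-0.001, 0.994, -0.105, 0.004]
t 14.75 local [ 0.56 -9.14] z 75.63 ang -12.08 F loc [ 3.32 -3.11] 16.82 M loc [-0.701 -0.418] -0.1
```

```bash
python3 -m handwheel '[[[0,0,-0.7],[0,0,0],1],[[0,0,-1.4],[0,0,0],1],[[0,0,-2.1],[0,0,0],1],[[0,0,-2.8],[0,0,0],1],[[0,0,-3.5],[0,0,0],1],[[0,0,-4],[0,0,0],1],[[0,0,-4],[0,0,0],1]]' | sed -n 3,3p;python3 st.py
python3 -m handwheel '[[[0,0,-0.7],[0,0,0],1],[[0,0,-1.4],[0,0,0],1],[[0,0,-2],[0,0,0],1],[[0,0,-2],[0,0,0],1]]' | sed -n 3,3p;python3 st.py
```

```text
tool_rot: [-0.001, 0.994, -0.105, 0.004]
t 15.33 local [ 0.52 -9.16] z 79.12 ang -12.06 F loc [ 3.91 -2.24] 10.56 M loc [-0.58 -0.83] -0.102
tool_rot: [-0.001, 0.994, -0.105, 0.004]
t 15.67 local [ 0.41 -9.19] z 79.78 ang -12.05 F loc [ 8.11 -0.03] -3.13 M loc [-0.084 -1.777] -0.013
```

The head caught at z 79.8, against 79.7 expected, and the force has passed through zero. I'll relieve the side load, then let go.

```bash
python3 -m handwheel '[[[1,0,0.3],[0,0,0],1],[[2,0,0.3],[0,0,0],1],[[3,0,0.3],[0,0,0],1],[[3,0,0.3],[0,0,0],1]]' | sed -n 3,3p;python3 st.py
```

```text
tool_rot: [-0.0, 0.995, -0.105, 0.001]
t 16.0 local [ 0.7  -9.19] z 79.62 ang -12.01 F loc [-0.24  0.35] 9.54 M loc [-0.152  0.141] -0.058
```

```bash
python3 -m handwheel '[[[0,0,-0.5],[0,0,0],1],[[0,0,-1],[0,0,0],1],[[0,0,-1],[0,0,0],1]]' | sed -n 3,3p;python3 st.py
python3 -m handwheel '[[[0,0,0],[0,0,0],0.6],[[0,0,0],[0,0,0],0.4],[[0,0,0],[0,0,0],0.2],[[0,0,0],[0,0,0],0],[[0,0,0],[0,0,0],0],[[0,0,0],[0,0,0],0],[[0,0,0],[0,0,0],0],[[0,0,0],[0,0,0],0],[[0,0,0],[0,0,0],0]]';python3 st.py
```

```text
tool_rot: [-0.001, 0.995, -0.104, 0.001]
t 16.25 local [ 0.63 -9.19] z 79.75 ang -11.99 F loc [4.43 1.83] 0.93 M loc [ 0.235 -0.8  ] -0.057
t: 17.0
eef_pos: [0.5233, 0.1009, 0.0793]
tool_rot: [0.0, 0.995, -0.104, -0.0]
contact_force: [0.7, -0.3, -0.8]
gripper_width: 0.498
t 17.0 local [-0.63 -9.8 ] z 79.29 ang -11.99 F loc [ 0.8  -0.18] -0.77 M loc [0.017 0.087] 0.071
```

```bash
python3 -m handwheel '[[[0,0,-20],[0,0,0],0],[[0,0,-50],[0,0,0],0],[[0,0,-90],[0,0,0],0],[[0,0,-130],[0,0,0],0],[[-25,360,-150],[0,0,0],0],[[-25,360,-150],[0,0,0],0],[[-25,360,-150],[0,0,0],0],[[-25,360,-150],[0,0,0],0],[[-25,360,-150],[0,0,0],0],[[-25,360,-150],[0,0,0],0],[[-25,360,-150],[0,0,0],0],[[-25,360,-150],[0,0,0],0],[[-25,360,-150],[0,0,0],0],[[-25,360,-150],[0,0,0],0],[[-25,360,-150],[0,0,0],0],[[-25,360,-150],[0,0,0],0]]'
python3 - <<'E'
from wing import *
a=cam('top');b=cam('side')
def crop(p,x,y,w,h,s): return cv2.resize(p['frame'][y:y+h,x:x+w],None,fx=s,fy=s,interpolation=cv2.INTER_CUBIC)
cv2.imwrite('pics/c4.png',np.vstack([crop(a,160,155,140,65,5),crop(b,175,165,140,55,5)])[:,:,::-1])
for ps in([a,b],[a],[b]):
    r=fit(ps,.523,.102,[-.5,-.2,.1],.0373); print(np.round(r,4),np.degrees(r[2]))
E
```

```text
t: 18.33
eef_pos: [0.4242, -0.2452, 0.2292]
tool_rot: [-0.0, 0.995, -0.104, -0.0]
contact_force: [-0.1, 0.8, 0.2]
gripper_width: 0.5
[ 0.5231  0.1043 -0.4139  6.5767] -23.714374786759418
[ 0.524   0.1059 -0.1609  2.1326] -9.221565478615444
[ 0.5248  0.1015 -0.4547  2.4053] -26.053042902914548
```

View pics/c4.png

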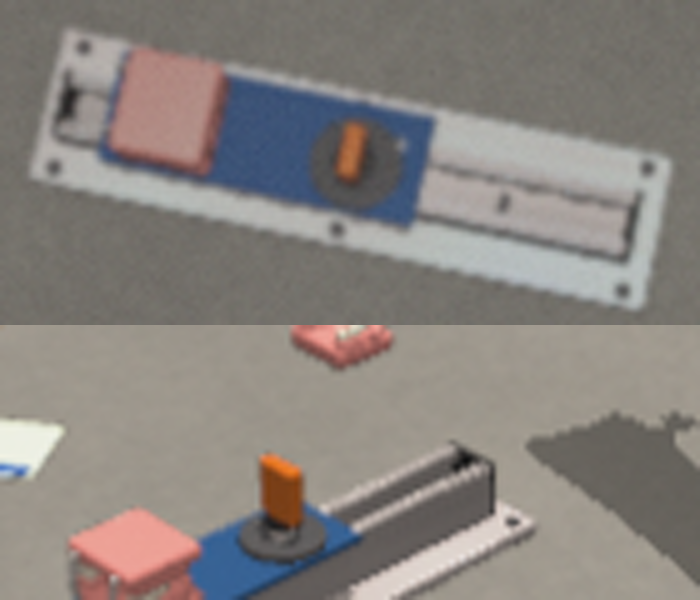

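```bash
python3 - <<'E'
from rail import *
a=cam('top');b=cam('side');T=(.52591,.11037,-.2088)
from copy import copy
for n,p,f0 in(('top',a,'t0'),('side',b,'s0')):
    p0=dict(p);p0['frame']=cv2.imread(f'pics/{f0}.png')[:,:,::-1].copy()
    def blue(p,xs,ys):
        f=rect(p,T,xs,ys,.0563); return f[...,2]-f[...,0]
    ys=np.arange(-.08,-.03,.0005); 
    def edge(g,s): 
        h=(g.max()+g.min())/2;i=np.where((g[:-1]-h)*(g[1:]-h)<0)[0]; return np.round(s[i]*1e3,1)
    for lab,q in(('before',p0),('after',p)):
        print(n,lab,'y end x<0',edge(blue(q,np.arange(-.028,-.015,.001),ys).mean(1),ys),'x>0',edge(blue(q,np.arange(.015,.028,.001),ys).mean(1),ys))
        xs=np.arange(-.05,-.022,.0005)
        for y0 in(-.035,.04): print('   x edge at y',y0,edge(blue(q,xs,np.arange(y0-.008,y0+.008,.001)).mean(0),xs))
E
```

```text
top before y end x<0 [-48.] x>0 [-47.5]
   x edge at y -0.035 [-33.]
   x edge at y 0.04 [-33.]
top after y end x<0 [-48.] x>0 [-47.5]
   x edge at y -0.035 [-33.]
   x edge at y 0.04 [-33.]
side before y end x<0 [-48.] x>0 [-48.]
   x edge at y -0.035 [-36.]
   x edge at y 0.04 [-36.5]
side after y end x<0 [-48.] x>0 [-42.]
   x edge at y -0.035 [-36.]
   x edge at y 0.04 [-36.5]
```

```bash
python3 -c "
from station import bot;print(bot.hand_in())"
```

```text
the job is handed in; nothing more can be done
None
```

The stand is bolted to the rail and the job is handed in, at about 18.5 s of the 72 s allowed.

I gripped the orange wing and felt for the slot by touch. The head went in lengthwise on the third try. I pressed the bolt down about 7 mm, turned it 90° clockwise with almost no resistance, eased it up, let go and backed the arm away. The highest upward reading was about 17 N, roughly 19 N on the bolt once its weight is counted, against the 35 N limit.

**Checks that passed**
- **Head seated:** on the way up the tool stopped at 79.8 mm, against 79.7 mm expected with both lips in the grooves. The upward push dropped from about 10 N to zero there, so the strut's lips had taken the spring's load.
- **Stand position:** in the top picture its edges match the first picture to within the 0.5 mm sampling step. The wing lies across the rail, the collar sits on the foot plate, and the gripper touches nothing.

**Checks that disagreed**
- **Wing angle:** my picture fit gave -9° (top), -26° (side) and -24° (both), against -12° at release. On the first pictures the two cameras disagreed by about 13°, so I trusted the tool angle and seating height instead.
- **Stand edge:** one of the side camera's end-edge readings changed by 6 mm. I put that down to the bolt's collar or its shadow, as every other edge stayed put.
- **Sideways drift:** while pressing, the tool drifted about 2 mm sideways. I took most of that load off (about 8 N down to 4 N) before letting go.

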